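# Turn a foot plate about its peg onto the sprung stop of a tack-welding fixture

### The arm

A 6-joint arm with a two-finger parallel gripper is mounted at the origin on a cart in front of the work surface, level with it; the furniture and walls round the work are solid. World frame = base frame: x ahead of the robot, y to its left, z up, the work surface at z = 0. Lengths are in m, angles in degrees, forces in N, time in s.
With the tool pointing down it reaches from about 0.375 to 0.9 m from the base axis. Payload 3.1 kg.
Tool frame: the origin (TCP) lies at the very end of the fingers, on their centre line; the grasp point (between the pads) lies 19 mm behind it (grasp_offset is the distance from the TCP to the grasp point, in m); z points along the fingers, y is the direction in which the jaws open and shut (so a half turn about z gives the same grasp; the last joint's range is limited). The gripper opens to 87 mm and grips with 3 to 60 N. Pads are 19 mm wide; open, the fingers measure 117 mm over their backs; the gripper's body (75 mm by 190 mm) begins 51 mm behind the grasp point.
Start: joints at [54.632, 30.224, 82.088, -0, 67.689, -10.227], TCP at [0.265, 0.566, 0.223] pointing down, gripper open.
Joint ranges: [-176.69, 176.69], [-43.24, 126.21], [12.49, 139.97], [-82, 262], [0, 151.66], [-163.58, 163.58]. Speed limits (degrees/s): [159.86, 159.86, 180, 180, 180, 180].

### API

Orientations are given as a 3x3 rotation matrix whose columns are the frame's x, y, z axes.
In Python, from rig import * gives the robot as it stands. The module is installed in compiled form; this text tells all that it offers.
- The arm moves only by the tool play_rows, never from a script. Its argument "plan" is a list that holds one entry, the list of rows, each a list of 7 numbers: the shift along the world's x, y, z each as a share of 5 cm, from -1 to 1, then the turn, a rotation vector about the world's x, y, z each as a share of pi rad, from -1 to 1, then the gripper's target within -1 to 1 (fully open at 1, half-way at 0, shut at -1). A call has 1 to 12 rows; each row shifts and turns the commanded pose from where the row before left it; what a row does not reach is not made up. A row lasts 1/10 s, in which the tool goes at most 50 mm and 8.59 degrees, less where a joint would pass 70% of its speed; a pose out of reach is approached as far as the arm can. A call with a number of a shift or a turn outside -1 to 1 is refused whole. A call with a gripper value outside its range is refused whole. The fingers move at their own pace and stop on an object; the grip force is fixed at half the most. Time passes only in rows, so rows that do not move let the fingers close. It gives the time, the measured TCP pose, the force and the opening at its end, in the units of the state.
- read_state(): the state, without advancing time (a new reading comes with each control period).
- capture(name): name is "scene" or "top" or "wrist"; returns the picture (480x640x3 uint8, red, green, blue); there is no depth.
- camera_params(name): a dict with "intrinsics" (3x3 intrinsics, pixels), "R" (3x3) and "t" (3): a world point X has camera coordinates R X + t; the wrist camera has in their place "mount" (4x4, takes a point from camera to tool coordinates, whose origin is the TCP and whose axes are the flange's). Camera axes: x right, y down, z forward; pixel columns grow to the right and rows downward; lengths in m; the calibration is good to about 2 mm. A picture is of the moment at which its call begins: read the wrist's pose just before it. camera_params takes no time and is no camera call.
- hand_in(): hands the job in, once; it reports no verdict.
The state is a dict: "time_s": time; "joint_positions": joint angles; "qvel": joint speeds; "tau": joint torques, N m; "position": TCP position; "tcp_rot": TCP orientation; "force": force on the tool from outside, world axes, zero at the start; "moment": the same for the moment, N m; "opening": opening from 0.0 (shut) to 1.0 (fully open).
Only numpy, scipy, OpenCV 4.12 (cv2) and the standard library are available. Lean on these libraries where they do the work, as an engineer would, in place of code of your own. Each camera call takes 0.05 s, during which the arm holds its last target. There are 200 camera calls.

### The job

Turn the notched aluminium plate on the green fixture about the brass peg: push its free corner, diagonally opposite the notch, until the plate bears firmly on the sprung stop, pressing the corner squarely with about 11 N for a good second, and never so hard that the stop is crammed. Let go gently so that the plate stays against the stop with its notch on the peg, then swing the red-handled hold-down over the plate as far as it goes. Leave the blue-and-white tin, the soapstone and the red magnet square where they are.

Things in the scene. Friction and masses are not known exactly. Their poses are not given: they have to be found in the camera images.
- fixture: flat green base plate bolted to the table, 215 x 255 x 10 mm; fixed during the run, its place and yaw differ each time. Origin on its underside (table top), z up; its top face is 10 mm above the origin. x spans -97 to +118 mm, y -137 to +118 mm. All parts below stand on its top face
- peg: upright brass peg, 12 mm in diameter, 27 mm tall, at (50, -55) mm of the fixture's frame; origin at the centre of its foot on the fixture's top face, axes as the fixture's
- plate: loose bright aluminium plate, 80 (its x) x 150 (its y) x 8 mm, 0.3 kg, three holes, flat on the fixture. Origin on its underside at the middle of its notch, where the peg stands (3 mm play). Spans x -62 to +18, y -12 to +138 mm. Notch: 15 mm wide, x -7.5 to +7.5, open at the short end y = -12, floor at y = +7.5. Starts 0.28 to 0.52 rad anticlockwise (from above) from the fixture's axes
- push_corner (a point): free corner of the plate, diagonally opposite the notch: (-62, 138, 4) mm in its frame. Push beside it on the long edge x = -62, towards the plate's +x: the plate turns clockwise about the peg (friction under 2 N) until its other long edge meets the stop, within 0.16 rad of parallel to the fixture. Drag of the finger down or along the edge jams the plate and robs the stop: ease it off
- stop_bracket: blue bracket, 40 mm wide, 30 mm tall, at (68, 30) mm of the fixture's frame (origin on its top face, same axes), with a sprung brass tip pointing to -x that meets the plate's +x edge 85 mm from the peg. Unloaded tip at x = -11 to +11 mm here: set anew each time, not measured, find it by feel. Spring 12 N/mm, 8 mm travel. It sees about 1.5 x the corner push less friction; load it with 8 to 18 N
- hold_down (a joint): swing angle, rad: 0 = pointing to the fixture's -x, growing clockwise from above to 1.6 (end stop), over the plate, pointing to the fixture's +y; starts at 0 to 0.3. Dark flat bar 18 mm wide, 84 mm long, clear above the plate (underside 14 mm, top 21 mm above the fixture's top face); stays where it is left; takes 1 to 2 N at the handle
- hinge_axis (a point): top of the hold-down's pivot, on its axis, at (30, -110) mm of the fixture's frame; the pivot's bolt ends 26 mm above the fixture's top face
- handle (a point): centre of the top of the hold-down's red upright handle, a cylinder 14 mm in diameter standing 36 mm above the bar, 75 mm from the pivot's axis; its top is 56 mm above the fixture's top face
- paste_tin: bystander: round white tin with a blue band, 69 mm in diameter, 44 mm tall, standing on the table to the left of the fixture; origin at the centre of its underside
- soapstone: bystander: white soapstone stick, 12 x 105 x 9 mm, long along its y, lying on the fixture along its far edge, beyond the peg; origin at the centre of its underside
- magnet_square: bystander: red magnetic welding square, 74 x 90 x 22 mm, on the table to the right of the fixture; origin at the centre of its underside
There are look-alikes about, which are no part of the job. Leave any orange look-alike of the plate alone.

How it is judged (in metres and radians):
On the way, in this order (a step that is already met when the one before it is completed fails the run):
1. the plate is turned onto the sprung stop and held there, bearing on stop (over 8 N) and peg (over 1 N) (contact force between plate and stop_bracket above 8 N and contact force between plate and peg above 1 N), for 0.5 s.
2. the hold-down is swung over the plate (value of joint hold_down above 1.4 rad), for 0.1 s.
At the end, for the whole second after the job is handed in: The hold-down stands over the plate (joint above 1.4 rad), the plate lies flat and at rest, its notch within 6 mm of the peg's axis, and it still touches the stop tip (over 0.2 N; the tip's spring keeps this load against the plate's friction if the plate is let go gently) (value of joint hold_down above 1.4 rad and contact force between plate and stop_bracket above 0.2 N and horizontal distance between plate and peg below 0.006 m and angle between plate's own z axis and vertical below 0.04 rad and linear speed of plate below 0.01 m/s).
It fails at once if the stop is crammed: the plate bears on it with more than 18 N (contact force between plate and stop_bracket above 18 N).
It fails at once if the tin, soapstone or magnet square is moved by more than 15 mm (distance of any of paste_tin, soapstone, magnet_square from where it was at the start of the episode above 0.015 m).
It also fails if it takes over 72 s, if anything falls off the work surface, if the arm or the gripper's body presses on something with over 40 N, if the wrist force passes 120 N, or if a joint passes its speed limit or range.

## Working session

There is one attempt and no reset: what is moved stays moved. The work goes in short steps, Python scripts to look and compute and a tool call to move; the robot and the scene stay as the last step left them, time stands still between calls to the robot, and variables do not carry over. Pictures are saved under pics/ and viewed, about 8 in all and at most 12, crops included, and the job is handed in when it is done.

Besides the shell and the picture viewer there is one more tool, called after "Request:" as name(argument=value, ...) on one line, values as JSON. play_rows: Moves the arm, as the interface text tells. Its arguments: {"type":"object","properties":{"plan":{"type":"array"}},"required":["plan"]}

```bash
mkdir -p pics
cat > h.py <<'E'
from rig import *
import numpy as np, cv2
def ray(cam,u,v,z):
    p=camera_params(cam);K=np.array(p["intrinsics"]);R=np.array(p["R"]);t=np.array(p["t"])
    d=R.T@np.linalg.inv(K)@np.array([u,v,1.]);c=-R.T@t
    return c+d*(z-c[2])/d[2]
def proj(cam,X):
    p=camera_params(cam);K=np.array(p["intrinsics"]);R=np.array(p["R"]);t=np.array(p["t"])
    x=K@(R@np.array(X)+t);return x[:2]/x[2]
E
python3 - <<'E'
from h import *
for n in("top","scene"):
    cv2.imwrite(f"pics/{n}0.png",capture(n)[:,:,::-1])
    p=camera_params(n);print(n,np.round(-np.array(p["R"]).T@np.array(p["t"]),3),p["intrinsics"])
s=read_state();print(s)
E
```

```text
top [0.409 0.021 0.896] [[448.1036523    0.         321.82818926]
 [  0.         448.1036523  240.93803977]
 [  0.           0.           1.        ]]
scene [0.015 0.39  0.607] [[509.39258471   0.         323.48821101]
 [  0.         509.39258471 238.70903237]
 [  0.           0.           1.        ]]
{'time_s': 0.1, 'joint_positions': array([ 5.46308845e+01,  3.02729965e+01,  8.21491955e+01, -9.30929113e-04,
        6.76910870e+01, -1.02280280e+01]), 'qvel': array([ 0.27470497, -0.10918045, -0.20090682, -0.03925942, -0.0561035 ,
        0.04613803]), 'tau': array([-7.34501100e-05, -4.40985096e+01, -1.77149910e+01,  6.34705159e-02,
        5.33892796e-02, -3.67372684e-05]), 'position': array([0.2651215 , 0.56524273, 0.22167557]), 'tcp_rot': array([[-9.05266804e-01,  4.24842008e-01, -1.13216420e-03],
       [ 4.24843384e-01,  9.05265415e-01, -1.62089831e-03],
       [ 3.36283402e-04, -1.94833790e-03, -9.99998045e-01]]), 'force': array([-0.06500555, -0.24436931, -0.58693493]), 'moment': array([-0.01465493, -0.02064204, -0.0126406 ]), 'opening': 0.9977527917215916}
```

View pics/top0.png

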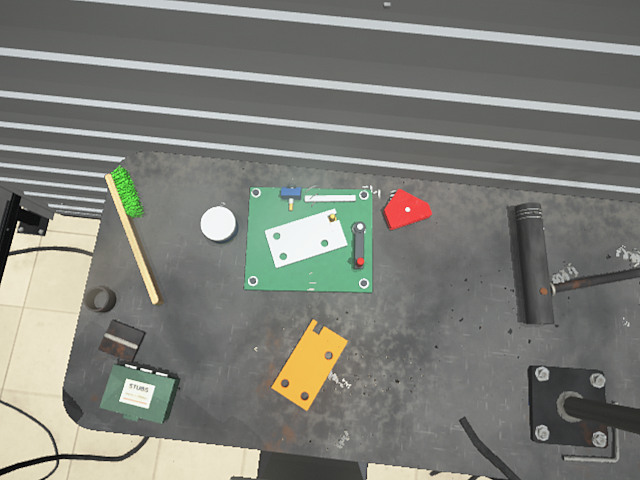

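View pics/scene0.png

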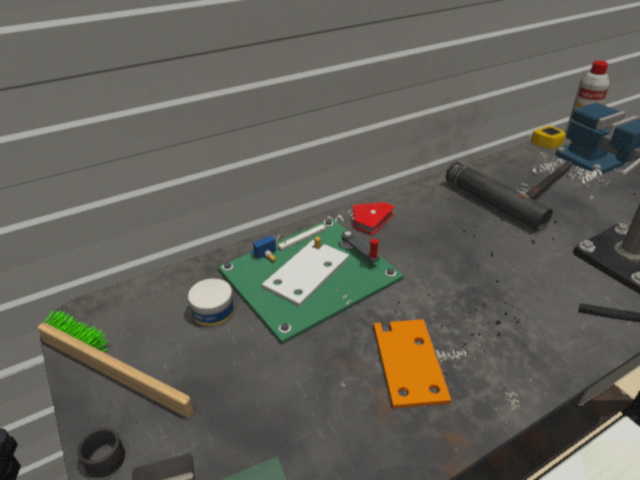

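The top view shows the fixture at (245-373, 186-293), the bright plate in the middle of it, and the stop at (291,195). The peg is at (333,217), the pivot at (360,227) and the red handle at (360,261). The tin is at (218,224), the magnet square at (408,209) and the soapstone at (330,198).

Look-alikes:
- **Plate:** the bright one at (305,238) lies on the green fixture. The orange one at (310,365) is a decoy.
- **Handle:** the red post at (360,261). The red magnet square is at (408,209).

I choose the bright plate and the red post, and will check both in one close crop.

Run:
```python
from h import *
im=cv2.imread("pics/top0.png")[180:298,238:392]
cv2.imwrite("pics/crop1.png",cv2.resize(im,None,fx=5,fy=5,interpolation=cv2.INTER_CUBIC))
for u,v in((250,190),(290,203),(333,217),(360,261)): print(ray("top",u,v,0.01))
```

```text
[0.70182067 0.19899428 0.01      ]
[0.68303002 0.11279501 0.01      ]
[0.66303878 0.02132577 0.01      ]
[ 0.57783732 -0.04213747  0.01      ]
```

View pics/crop1.png

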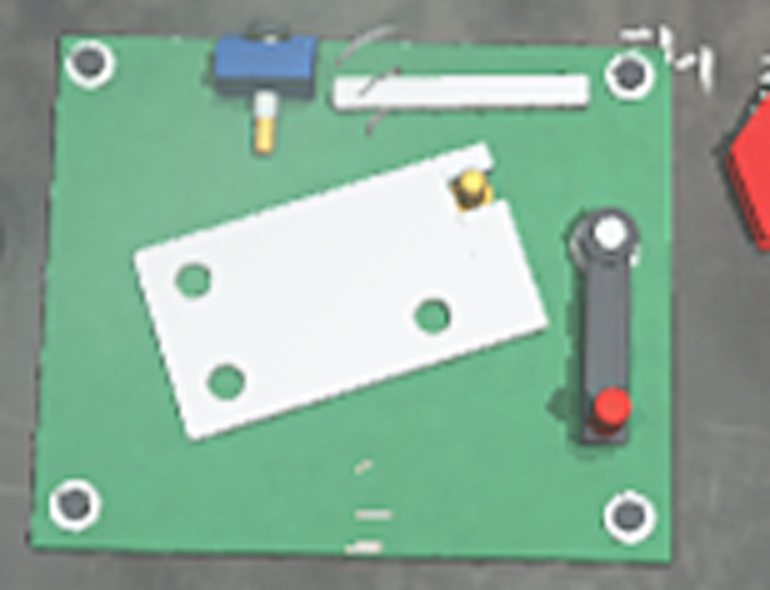

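```bash
cat >> h.py <<'E'
def fit(P,W):
    P=np.array(P,float);W=np.array(W,float)
    a=P[:,0]+1j*P[:,1];b=W[:,0]+1j*W[:,1]
    r=np.sum((b-b.mean())*np.conj(a-a.mean()));th=np.angle(r)
    t=b.mean()-np.exp(1j*th)*a.mean()
    return th,np.array([t.real,t.imag]),np.abs(b-np.exp(1j*th)*a-t)
def app(th,t,p):
    c,s=np.cos(th),np.sin(th);return np.array([[c,-s],[s,c]])@np.array(p)+t
E
python3 - <<'E'
from h import *
cr=lambda l,z:[ray("top",238+(u-2)/5,180+(v-2)/5,z)[:2] for u,v in l]
F=[(.118,.118),(.118,-.137),(-.097,.118),(-.097,-.137)]
th,t,e=fit(F,cr([(63,37),(672,48),(32,547),(670,562)],.01));print("fix",th,t,e)
P=[(.018,.138),(-.062,.138),(-.062,-.012),(.018,-.012)]
tp,q,e=fit(P,cr([(135,255),(190,440),(548,325),(487,142)],.018));print("plate",tp,q,e,"rel",tp-th)
print("peg",app(th,t,(.05,-.055)),"peg top seen",cr([(472,185)],.037))
print("hinge",app(th,t,(.03,-.11)),"seen",cr([(610,233)],.036),"handle seen",cr([(612,407)],.066))
print("corner",app(tp,q,(-.062,.138)),"tip seen",cr([(263,150)],.025), "stop org",app(th,t,(.068,.03)))
E
```

```text
fix 0.08778770326637592 [0.60247852 0.07269322] [0.00166824 0.00030542 0.00127907 0.00175155]
plate 0.42722366849991383 [0.65826231 0.02311438] [0.00072109 0.00049139 0.00050453 0.00070617] rel 0.3394359652335379
peg [0.6571081  0.02228876] peg top seen [array([0.65591087, 0.02336962])]
hinge [ 0.64200724 -0.03425294] seen [array([ 0.64262077, -0.03312289])] handle seen [array([ 0.56719303, -0.03816971])]
corner [0.5446552  0.12302146] tip seen [array([0.66457628, 0.10907775])] stop org [0.66758641 0.10853959]
```

Run:
```python
from h import *
tp,q=0.4272,np.array([.65826,.02311])
for p in((-.0815,.126),(-.0715,.126),(-.0715,.111),(-.0715,.141),(-.0915,.141)):
    w=app(tp,q,p);print(p,w,(proj("top",[*w,.013])-[238,180])*5)
print(np.degrees(tp)+180)
```

```text
(-0.0815, 0.126) [0.53187962 0.1040189 ] [233.64400415 476.80847354]
(-0.0715, 0.126) [0.54098091 0.10816214] [226.24522555 453.11828224]
(-0.0715, 0.111) [0.54719577 0.0945102 ] [262.24908086 441.5281034 ]
(-0.0715, 0.141) [0.53476605 0.12181408] [190.15203992 464.73721784]
(-0.0915, 0.141) [0.51656346 0.1135276 ] [204.83242238 512.34353885]
204.47675700798877
```

Request:
play_rows(plan=[[[0.42, -0.75, 0, 0, 0, 0.045, -1], [0.42, -0.75, 0, 0, 0, 0.045, -1], [0.42, -0.75, 0, 0, 0, 0.045, -1], [0.42, -0.75, 0, 0, 0, 0.045, -1], [0.42, -0.75, 0, 0, 0, 0.045, -1], [0.42, -0.75, 0, 0, 0, 0.045, -1], [0.42, -0.75, 0, 0, 0, 0, -1], [0.42, -0.75, 0, 0, 0, 0, -1], [0.42, -0.75, -0.3, 0, 0, 0, -1], [0.42, -0.75, -0.5, 0, 0, 0, -1], [0.42, -0.75, -0.5, 0, 0, 0, -1], [0, 0, 0, 0, 0, 0, -1]]])

```text
time_s: 1.3
position: [0.4969, 0.1503, 0.1546]
tcp_rot: [[-0.922, -0.388, -0.004], [-0.388, 0.922, -0.002], [0.004, -0.0, -1.0]]
force: [-1.1, -0.3, 0.4]
opening: 0.028
```

Request:
play_rows(plan=[[[0.33, -0.47, 0, 0, 0, 0.009, -1], [0.33, -0.47, -0.3, 0, 0, 0, -1], [0, 0, -0.5, 0, 0, 0, -1], [0, 0, -0.5, 0, 0, 0, -1], [0, 0, -0.5, 0, 0, 0, -1], [0, 0, -0.4, 0, 0, 0, -1], [0, 0, 0, 0, 0, 0, -1], [0, 0, 0, 0, 0, 0, -1], [0, 0, 0, 0, 0, 0, -1]]])

```text
time_s: 2.2
position: [0.5296, 0.108, 0.0487]
tcp_rot: [[-0.908, -0.42, 0.002], [-0.42, 0.908, 0.0], [-0.002, -0.001, -1.0]]
force: [-0.5, 0.2, 0.9]
opening: 0.002
```

Run:
```python
from h import *
s=read_state();print(s["position"],s["force"],s["opening"])
a=capture("top")[180:298,238:392,::-1]
b=cv2.resize(a,None,fx=5,fy=5,interpolation=cv2.INTER_CUBIC)
cv2.imwrite("pics/a1.png",b)
cv2.imwrite("pics/w1.png",capture("wrist")[:,:,::-1])
```

```text
[0.52956129 0.10802543 0.04866245] [-0.51348437  0.2090525   0.9010613 ] 0.002013300093398427
```

View pics/w1.png

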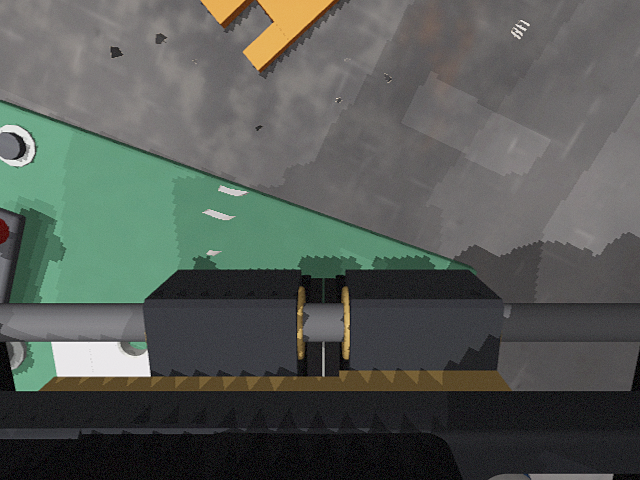

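The wrist view shows the shut fingers over green, short of the plate's long edge. Next I lower them beside the edge.

Request:
play_rows(plan=[[[0, -0.08, -0.3, 0, 0, 0, -1], [0, 0, -0.2, 0, 0, 0, -1], [0, 0, -0.12, 0, 0, 0, -1], [0, 0, -0.06, 0, 0, 0, -1], [0, 0, 0, 0, 0, 0, -1], [0, 0, 0, 0, 0, 0, -1], [0, 0, 0, 0, 0, 0, -1], [0, 0, 0, 0, 0, 0, -1]]])

```text
time_s: 3.1
position: [0.529, 0.1037, 0.0139]
tcp_rot: [[-0.908, -0.419, 0.001], [-0.419, 0.908, -0.0], [-0.001, -0.0, -1.0]]
force: [1.1, 0.3, 0.0]
opening: 0.005
```

Run:
```python
from h import *
th,peg=0.0878,np.array([.6578,.0227])
s=read_state();prev=s["position"][:2];print("local",app(-.427,0*peg,prev-peg))
for rel in (.339,.31,.28,.25,.22,.19,.16,.13,.10,.07,.04,.01,-.02):
    w=app(th+rel,peg,(-.0715,.127));print(rel,w.round(4),((w-prev)/.05).round(3));prev=w
print("fixture x dir",np.cos(th),np.sin(th), "rot/row",.03/np.pi)
```

```text
local [-0.08367223  0.1270523 ]
0.339 [0.5401 0.1087] [0.222 0.1  ]
0.31 [0.5427 0.1121] [0.051 0.068]
0.28 [0.5454 0.1155] [0.055 0.068]
0.25 [0.5483 0.1188] [0.057 0.067]
0.22 [0.5512 0.1221] [0.059 0.065]
0.19 [0.5542 0.1252] [0.061 0.063]
0.16 [0.5573 0.1283] [0.062 0.061]
0.13 [0.5605 0.1312] [0.064 0.059]
0.1 [0.5638 0.1341] [0.066 0.057]
0.07 [0.5672 0.1369] [0.068 0.055]
0.04 [0.5707 0.1396] [0.069 0.053]
0.01 [0.5742 0.1421] [0.071 0.051]
-0.02 [0.5779 0.1446] [0.072 0.049]
fixture x dir 0.9961480554560836 0.08768723744686702 rot/row 0.00954929658551372
```

Request:
play_rows(plan=[[[0.1, 0.045, 0, 0, 0, 0, -1], [0.07, 0.03, 0, 0, 0, 0, -1], [0.052, 0.025, 0, 0, 0, 0, -1], [0.051, 0.068, 0, 0, 0, -0.0095, -1], [0.055, 0.068, 0, 0, 0, -0.0095, -1], [0.057, 0.067, 0, 0, 0, -0.0095, -1], [0.059, 0.065, 0, 0, 0, -0.0095, -1], [0.061, 0.063, 0, 0, 0, -0.0095, -1], [0.062, 0.061, 0, 0, 0, -0.0095, -1], [0.032, 0.03, 0, 0, 0, -0.0048, -1], [0, 0, 0, 0, 0, 0, -1], [0, 0, 0, 0, 0, 0, -1]]])

```text
time_s: 4.3
position: [0.5587, 0.1299, 0.0135]
tcp_rot: [[-0.972, -0.237, -0.0], [-0.237, 0.972, 0.0], [0.0, 0.0, -1.0]]
force: [-1.0, 0.9, 0.1]
opening: 0.003
```

Run:
```python
from h import *
s=read_state();print(s["position"],s["force"],s["opening"])
a=capture("top")[180:298,238:392,::-1]
b=cv2.resize(a,None,fx=5,fy=5,interpolation=cv2.INTER_CUBIC)
cv2.imwrite("pics/a2.png",b)
```

```text
[0.55869432 0.12989745 0.01346682] [-1.01859636  0.8716332   0.09242566] 0.0033474348376599317
```

View pics/a2.png

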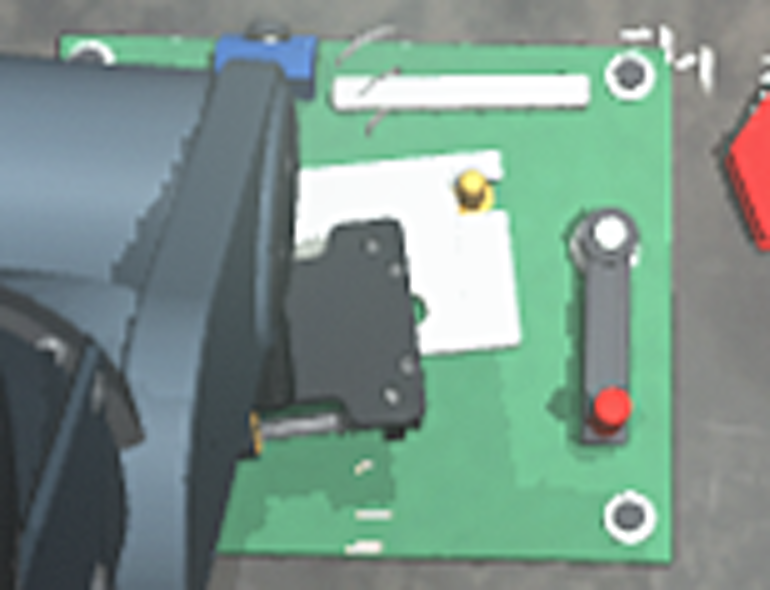

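Request:
play_rows(plan=[[[0.0155, 0.012, 0, 0, 0, -0.0021, -1], [0.0155, 0.012, 0, 0, 0, -0.0021, -1], [0.0155, 0.012, 0, 0, 0, -0.0021, -1], [0.0155, 0.012, 0, 0, 0, -0.0021, -1], [0, 0, 0, 0, 0, 0, -1], [0, 0, 0, 0, 0, 0, -1]]])

```text
time_s: 4.95
position: [0.5622, 0.1322, 0.0136]
tcp_rot: [[-0.978, -0.211, 0.001], [-0.211, 0.978, 0.0], [-0.001, -0.0, -1.0]]
force: [0.7, 0.1, 0.2]
opening: 0.005
```

Request:
play_rows(plan=[[[0.0155, 0.012, 0, 0, 0, -0.0021, -1], [0.0155, 0.012, 0, 0, 0, -0.0021, -1], [0, 0, 0, 0, 0, 0, -1], [0, 0, 0, 0, 0, 0, -1]]])

```text
time_s: 5.35
position: [0.5635, 0.1334, 0.0136]
tcp_rot: [[-0.98, -0.198, 0.0], [-0.198, 0.98, 0.0], [-0.0, -0.0, -1.0]]
force: [0.1, 0.5, -0.3]
opening: 0.004
```

Request:
play_rows(plan=[[[0.0165, 0.0115, 0, 0, 0, -0.0021, -1], [0.0165, 0.0115, 0, 0, 0, -0.0021, -1], [0, 0, 0, 0, 0, 0, -1], [0, 0, 0, 0, 0, 0, -1]]])

```text
time_s: 5.75
position: [0.565, 0.1346, 0.0135]
tcp_rot: [[-0.983, -0.185, -0.0], [-0.185, 0.983, 0.0], [0.0, 0.0, -1.0]]
force: [-0.5, 0.2, 1.1]
opening: 0.01
```

Request:
play_rows(plan=[[[0.0165, 0.0115, 0, 0, 0, -0.0021, -1], [0.0083, 0.006, 0, 0, 0, -0.001, -1], [0, 0, 0, 0, 0, 0, -1], [0, 0, 0, 0, 0, 0, -1]]])

```text
time_s: 6.15
position: [0.5663, 0.1355, 0.0136]
tcp_rot: [[-0.985, -0.175, 0.0], [-0.175, 0.985, 0.0], [-0.0, 0.0, -1.0]]
force: [-1.7, -0.5, 1.4]
opening: 0.006
```

Request:
play_rows(plan=[[[0.0165, 0.0115, 0, 0, 0, -0.0021, -1], [0.0083, 0.006, 0, 0, 0, -0.001, -1], [0, 0, 0, 0, 0, 0, -1], [0, 0, 0, 0, 0, 0, -1]]])

```text
time_s: 6.55
position: [0.5676, 0.1363, 0.0135]
tcp_rot: [[-0.986, -0.165, 0.0], [-0.165, 0.986, 0.0], [-0.0, 0.0, -1.0]]
force: [-1.5, 0.5, 0.4]
opening: 0.007
```

Request:
play_rows(plan=[[[0.017, 0.011, 0, 0, 0, -0.0021, -1], [0.0085, 0.0055, 0, 0, 0, -0.001, -1], [0, 0, 0, 0, 0, 0, -1], [0, 0, 0, 0, 0, 0, -1]]])

```text
time_s: 6.95
position: [0.5687, 0.1371, 0.0135]
tcp_rot: [[-0.988, -0.156, -0.0], [-0.156, 0.988, 0.0], [0.0, 0.0, -1.0]]
force: [-1.7, -0.1, 0.3]
opening: 0.006
```

Request:
play_rows(plan=[[[0.017, 0.011, 0, 0, 0, -0.0021, -1], [0.0085, 0.0055, 0, 0, 0, -0.001, -1], [0, 0, 0, 0, 0, 0, -1], [0, 0, 0, 0, 0, 0, -1]]])

```text
time_s: 7.35
position: [0.5699, 0.138, 0.0135]
tcp_rot: [[-0.989, -0.146, -0.0], [-0.146, 0.989, 0.0], [0.0, 0.0, -1.0]]
force: [-1.2, 0.6, 1.6]
opening: 0.007
```

Request:
play_rows(plan=[[[0.017, 0.011, 0, 0, 0, -0.0021, -1], [0.0085, 0.0055, 0, 0, 0, -0.001, -1], [0, 0, 0, 0, 0, 0, -1], [0, 0, 0, 0, 0, 0, -1]]])

```text
time_s: 7.75
position: [0.5712, 0.1389, 0.0135]
tcp_rot: [[-0.991, -0.137, -0.0], [-0.137, 0.991, 0.0], [0.0, 0.0, -1.0]]
force: [-2.9, 1.5, 0.9]
opening: 0.007
```

Request:
play_rows(plan=[[[0.008, 0.005, 0, 0, 0, -0.001, -1], [0.008, 0.004, 0, 0, 0, -0.001, -1], [0, 0, 0, 0, 0, 0, -1], [0, 0, 0, 0, 0, 0, -1], [0, 0, 0, 0, 0, 0, -1]]])

```text
time_s: 8.25
position: [0.5718, 0.1393, 0.0135]
tcp_rot: [[-0.991, -0.13, -0.001], [-0.13, 0.991, 0.0], [0.001, 0.0, -1.0]]
force: [-3.5, 1.7, 1.4]
opening: 0.005
```

Request:
play_rows(plan=[[[0.008, 0.006, 0, 0, 0, -0.001, -1], [0.008, 0.006, 0, 0, 0, 0, -1], [0, 0, 0, 0, 0, 0, -1], [0, 0, 0, 0, 0, 0, -1], [0, 0, 0, 0, 0, 0, -1]]])

```text
time_s: 8.75
position: [0.5722, 0.1396, 0.0135]
tcp_rot: [[-0.992, -0.127, -0.002], [-0.127, 0.992, -0.0], [0.002, -0.0, -1.0]]
force: [-5.7, 1.6, 2.7]
opening: 0.005
```

Request:
play_rows(plan=[[[0.008, 0.005, 0.004, 0, 0, 0, -1], [0.008, 0.005, 0.004, 0, 0, 0, -1], [0, 0, 0, 0, 0, 0, -1], [0, 0, 0, 0, 0, 0, -1], [0, 0, 0, 0, 0, 0, -1]]])

```text
time_s: 9.25
position: [0.5725, 0.1399, 0.0135]
tcp_rot: [[-0.992, -0.127, -0.003], [-0.127, 0.992, -0.001], [0.003, -0.0, -1.0]]
force: [-4.6, 1.0, 1.2]
opening: 0.004
```

Request:
play_rows(plan=[[[0.01, 0.004, 0.002, 0, 0, 0, -1], [0.01, 0.004, 0.002, 0, 0, 0, -1], [0, 0, 0, 0, 0, 0, -1], [0, 0, 0, 0, 0, 0, -1], [0, 0, 0, 0, 0, 0, -1]]])

```text
time_s: 9.75
position: [0.5727, 0.1401, 0.0136]
tcp_rot: [[-0.992, -0.127, -0.005], [-0.127, 0.992, -0.001], [0.005, -0.0, -1.0]]
force: [-5.8, -1.2, 2.2]
opening: 0.005
```

Request:
play_rows(plan=[[[0.014, 0, 0.003, 0, 0, 0, -1], [0.014, 0.001, 0.003, 0, 0, 0, -1], [0, 0, 0, 0, 0, 0, -1], [0, 0, 0, 0, 0, 0, -1], [0, 0, 0, 0, 0, 0, -1]]])

```text
time_s: 10.25
position: [0.573, 0.1402, 0.0136]
tcp_rot: [[-0.992, -0.127, -0.007], [-0.127, 0.992, -0.001], [0.007, -0.0, -1.0]]
force: [-7.2, -0.7, 1.4]
opening: 0.006
```

Request:
play_rows(plan=[[[0.014, 0.001, 0.003, 0, 0, 0, -1], [0.014, 0.001, 0.003, 0, 0, 0, -1], [0.012, 0.001, 0.002, 0, 0, 0, -1], [0, 0, 0, 0, 0, 0, -1], [0, 0, 0, 0, 0, 0, -1], [0, 0, 0, 0, 0, 0, -1]]])

```text
time_s: 10.85
position: [0.5733, 0.1404, 0.0136]
tcp_rot: [[-0.992, -0.127, -0.011], [-0.127, 0.992, -0.001], [0.011, 0.0, -1.0]]
force: [-9.7, -0.1, 1.2]
opening: 0.007
```

Request:
play_rows(plan=[[[0.012, 0.0015, 0.003, 0, 0, 0, -1], [0.012, 0.0015, 0.003, 0, 0, 0, -1], [0, 0, 0, 0, 0, 0, -1], [0, 0, 0, 0, 0, 0, -1], [0, 0, 0, 0, 0, 0, -1], [0, 0, 0, 0, 0, 0, -1], [0, 0, 0, 0, 0, 0, -1]]])

```text
time_s: 11.55
position: [0.5736, 0.1406, 0.0136]
tcp_rot: [[-0.992, -0.127, -0.013], [-0.127, 0.992, -0.001], [0.013, 0.001, -1.0]]
force: [-9.9, 0.2, 1.8]
opening: 0.006
```

Request:
play_rows(plan=[[[0, 0, 0, 0, 0, 0, -1], [0, 0, 0, 0, 0, 0, -1], [0, 0, 0, 0, 0, 0, -1], [0, 0, 0, 0, 0, 0, -1]]])

```text
time_s: 11.95
position: [0.5736, 0.1406, 0.0137]
tcp_rot: [[-0.992, -0.127, -0.013], [-0.127, 0.992, -0.001], [0.013, 0.001, -1.0]]
force: [-10.2, 0.9, 2.9]
opening: 0.007
```

Request:
play_rows(plan=[[[0.006, 0.002, 0.01, 0, 0, 0, -1], [0, 0, 0, 0, 0, 0, -1], [0, 0, 0, 0, 0, 0, -1], [0, 0, 0, 0, 0, 0, -1], [0, 0, 0, 0, 0, 0, -1], [0, 0, 0, 0, 0, 0, -1], [0, 0, 0, 0, 0, 0, -1]]])

```text
time_s: 12.65
position: [0.5737, 0.1407, 0.0138]
tcp_rot: [[-0.992, -0.127, -0.013], [-0.127, 0.992, -0.001], [0.013, 0.001, -1.0]]
force: [-8.9, -0.2, -0.5]
opening: 0.005
```

Request:
play_rows(plan=[[[0, 0, 0, 0, 0, 0, -1], [0, 0, 0, 0, 0, 0, -1], [0, 0, 0, 0, 0, 0, -1], [0, 0, 0, 0, 0, 0, -1], [0, 0, 0, 0, 0, 0, -1]]])

```text
time_s: 13.15
position: [0.5738, 0.1408, 0.0138]
tcp_rot: [[-0.992, -0.127, -0.013], [-0.127, 0.992, -0.001], [0.013, 0.001, -1.0]]
force: [-9.9, 0.6, -0.1]
opening: 0.007
```

Request:
play_rows(plan=[[[0.012, 0.0015, 0.002, 0, 0, 0, -1], [0.012, 0.0015, 0.002, 0, 0, 0, -1], [0, 0, 0, 0, 0, 0, -1], [0, 0, 0, 0, 0, 0, -1], [0, 0, 0, 0, 0, 0, -1]]])

```text
time_s: 13.65
position: [0.5739, 0.1409, 0.0138]
tcp_rot: [[-0.992, -0.127, -0.015], [-0.127, 0.992, -0.001], [0.015, 0.001, -1.0]]
force: [-11.0, -0.3, -0.9]
opening: 0.005
```

Request:
play_rows(plan=[[[0, 0, 0, 0, 0, 0, -1], [0, 0, 0, 0, 0, 0, -1], [0, 0, 0, 0, 0, 0, -1], [0, 0, 0, 0, 0, 0, -1], [0, 0, 0, 0, 0, 0, -1]]])

```text
time_s: 14.15
position: [0.5739, 0.1408, 0.0138]
tcp_rot: [[-0.992, -0.127, -0.015], [-0.127, 0.992, -0.001], [0.015, 0.001, -1.0]]
force: [-10.4, 0.9, -0.4]
opening: 0.001
```

Request:
play_rows(plan=[[[0, 0, 0, 0, 0, 0, -1], [0, 0, 0, 0, 0, 0, -1], [0, 0, 0, 0, 0, 0, -1], [0, 0, 0, 0, 0, 0, -1], [0, 0, 0, 0, 0, 0, -1]]])

```text
time_s: 14.65
position: [0.5739, 0.1408, 0.0138]
tcp_rot: [[-0.992, -0.127, -0.015], [-0.127, 0.992, -0.001], [0.015, 0.001, -1.0]]
force: [-10.3, 0.1, -0.5]
opening: 0.006
```

Held at about 10.5 N for over a second with almost no drag. I now ease off slowly.

Request:
play_rows(plan=[[[-0.008, -0.001, -0.0015, 0, 0, 0, -1], [-0.008, -0.001, -0.0015, 0, 0, 0, -1], [-0.008, -0.001, -0.0015, 0, 0, 0, -1], [-0.008, -0.001, -0.0015, 0, 0, 0, -1], [-0.008, -0.001, -0.0015, 0, 0, 0, -1], [-0.008, -0.001, -0.0015, 0, 0, 0, -1], [-0.008, -0.001, -0.0015, 0, 0, 0, -1], [-0.008, -0.001, -0.0015, 0, 0, 0, -1], [-0.008, -0.001, -0.0015, 0, 0, 0, -1], [-0.008, -0.001, -0.0015, 0, 0, 0, -1]]])

```text
time_s: 15.65
position: [0.5732, 0.1404, 0.0138]
tcp_rot: [[-0.992, -0.127, -0.008], [-0.127, 0.992, -0.001], [0.008, 0.0, -1.0]]
force: [-6.1, -0.3, -1.2]
opening: 0.004
```

Request:
play_rows(plan=[[[-0.008, -0.001, -0.0015, 0, 0, 0, -1], [-0.008, -0.001, -0.0015, 0, 0, 0, -1], [-0.008, -0.001, -0.0015, 0, 0, 0, -1], [-0.008, -0.001, -0.0015, 0, 0, 0, -1], [-0.008, -0.001, -0.0015, 0, 0, 0, -1], [-0.008, -0.001, -0.0015, 0, 0, 0, -1], [-0.008, -0.001, -0.0015, 0, 0, 0, -1], [-0.008, -0.001, -0.0015, 0, 0, 0, -1], [-0.008, -0.001, 0, 0, 0, 0, -1], [-0.008, -0.001, 0, 0, 0, 0, -1], [-0.008, -0.001, 0, 0, 0, 0, -1], [-0.008, -0.001, 0, 0, 0, 0, -1]]])

```text
time_s: 16.85
position: [0.5725, 0.1401, 0.0146]
tcp_rot: [[-0.992, -0.127, 0.001], [-0.127, 0.992, -0.0], [-0.001, -0.0, -1.0]]
force: [-3.7, -0.8, -1.4]
opening: 0.009
```

Request:
play_rows(plan=[[[-0.008, -0.001, 0, 0, 0, 0, -1], [-0.008, -0.001, 0, 0, 0, 0, -1], [-0.008, -0.001, 0, 0, 0, 0, -1], [-0.008, -0.001, 0, 0, 0, 0, -1], [-0.008, -0.001, 0, 0, 0, 0, -1], [-0.008, -0.001, 0, 0, 0, 0, -1], [-0.008, -0.001, 0, 0, 0, 0, -1], [-0.02, -0.002, 0, 0, 0, 0, -1], [-0.04, -0.004, 0, 0, 0, 0, -1], [-0.06, -0.007, 0, 0, 0, 0, -1], [-0.06, -0.007, 0, 0, 0, 0, -1]]])

```text
time_s: 17.95
position: [0.5599, 0.1388, 0.0145]
tcp_rot: [[-0.992, -0.127, -0.0], [-0.127, 0.992, -0.0], [0.0, -0.0, -1.0]]
force: [-0.3, 0.1, 0.7]
opening: 0.01
```

Request:
play_rows(plan=[[[0, 0, 0.3, 0, 0, 0, -1], [0, 0, 0.8, 0, 0, 0, -1], [0, 0, 0.8, 0, 0, 0, -1], [0.02, -0.6, 0, 0, 0, 0, -1], [0.02, -0.8, 0, 0, 0, 0, -1], [0.02, -0.8, 0, 0, 0, 0, -1], [0.02, -0.8, 0, 0, 0, 0, -1], [0.02, -0.8, 0, 0, 0, 0, -1], [0.02, -0.5, 0, 0, 0, 0, -1], [0, 0, 0, 0, 0, 0, -1], [0, 0, 0, 0, 0, 0, -1]]])

```text
time_s: 19.05
position: [0.5662, -0.0765, 0.1103]
tcp_rot: [[-0.992, -0.125, 0.001], [-0.125, 0.992, 0.0], [-0.001, 0.0, -1.0]]
force: [0.7, -0.2, -0.4]
opening: 0.001
```

Run:
```python
from h import *
s=read_state();print(s["position"],s["force"],s["joint_positions"])
a=capture("top")[180:298,238:392,::-1]
b=cv2.resize(a,None,fx=5,fy=5,interpolation=cv2.INTER_CUBIC)
cv2.imwrite("pics/a3.png",b)
```

```text
[ 0.5661761  -0.07647859  0.11027616] [ 0.68643327 -0.1760943  -0.35646285] [-1.89092290e+01  3.48670337e+01  9.55699151e+01  3.18769179e-02
  4.95373126e+01 -1.16138068e+02]
```

View pics/a3.png

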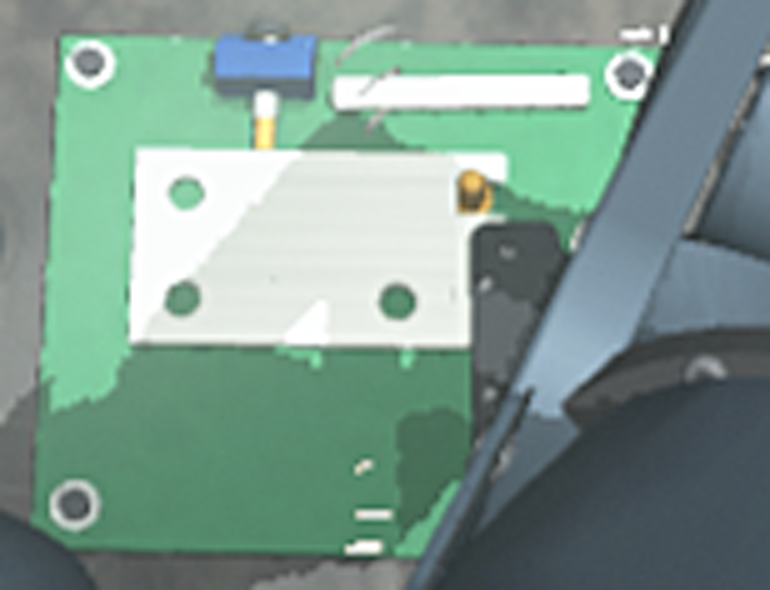

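The plate rests against the brass tip at (265,147) with its notch on the peg at (473,190). The arm is over the hold-down, so I compute the swing arc next.

Run:
```python
from h import *
H=np.array([.6424,-.0337]);prev=None
def w(a,d):
    a=np.radians(a);return H+.075*np.array([np.cos(a),np.sin(a)])-d*np.array([np.sin(a),-np.cos(a)])
prev=w(183.4,.034);print(prev)
for a,d in [(183.4,.022)]+[(183.4-5*i,.022) for i in range(1,19)]:
    p=w(a,d);print(round(a,1),p.round(4),((p-prev)/.05).round(3));prev=p
```

```text
[ 0.56954843 -0.07208813]
183.4 [ 0.5688 -0.0601] [-0.014  0.24 ]
178.4 [ 0.5668 -0.0536] [-0.04  0.13]
173.4 [ 0.5654 -0.0469] [-0.029  0.133]
168.4 [ 0.5645 -0.0402] [-0.017  0.135]
163.4 [ 0.5642 -0.0334] [-0.005  0.136]
158.4 [ 0.5646 -0.0265] [0.007 0.136]
153.4 [ 0.5655 -0.0198] [0.018 0.135]
148.4 [ 0.567  -0.0131] [0.03  0.133]
143.4 [ 0.5691 -0.0066] [0.042 0.13 ]
138.4 [ 5.717e-01 -4.000e-04] [0.053 0.126]
133.4 [0.5749 0.0057] [0.064 0.121]
128.4 [0.5786 0.0114] [0.074 0.115]
123.4 [0.5827 0.0168] [0.083 0.108]
118.4 [0.5874 0.0218] [0.093 0.1  ]
113.4 [0.5924 0.0264] [0.101 0.092]
108.4 [0.5979 0.0305] [0.109 0.083]
103.4 [0.6036 0.0342] [0.115 0.073]
98.4 [0.6097 0.0373] [0.121 0.062]
93.4 [0.616  0.0399] [0.126 0.052]
```

Request:
play_rows(plan=[[[0, 0, -0.4, 0, 0, 0, -1], [0, 0, -0.4, 0, 0, 0, -1], [0, 0, -0.3, 0, 0, 0, -1], [0, 0, -0.16, 0, 0, 0, -1], [0, 0, 0, 0, 0, 0, -1], [0, 0, 0, 0, 0, 0, -1]]])

```text
time_s: 19.7
position: [0.5665, -0.0755, 0.0469]
tcp_rot: [[-0.992, -0.128, 0.0], [-0.128, 0.992, -0.0], [-0.0, -0.0, -1.0]]
force: [-0.1, -0.6, 0.4]
opening: 0.008
```

Request:
play_rows(plan=[[[0.02, 0.12, 0, 0, 0, 0, -1], [0.016, 0.1, 0, 0, 0, 0, -1], [0.01, 0.088, 0, 0, 0, 0, -1], [-0.04, 0.13, 0, 0, 0, -0.0278, -1], [-0.029, 0.133, 0, 0, 0, -0.0278, -1], [-0.017, 0.135, 0, 0, 0, -0.0278, -1], [-0.005, 0.136, 0, 0, 0, -0.0278, -1], [0.007, 0.136, 0, 0, 0, -0.0278, -1], [0.018, 0.135, 0, 0, 0, -0.0278, -1], [0.03, 0.133, 0, 0, 0, -0.0278, -1], [0, 0, 0, 0, 0, 0, -1]]])

```text
time_s: 20.8
position: [0.5671, -0.0131, 0.0469]
tcp_rot: [[-0.886, 0.464, 0.001], [0.464, 0.886, -0.0], [-0.001, 0.0, -1.0]]
force: [0.3, -1.2, 0.2]
opening: 0.007
```

Run:
```python
from h import *
s=read_state();print(s["position"],s["force"])
a=capture("scene")[190:350,200:420,::-1]
cv2.imwrite("pics/a4.png",cv2.resize(a,None,fx=3.5,fy=3.5,interpolation=cv2.INTER_CUBIC))
```

```text
[ 0.5670645  -0.01305195  0.04687849] [ 0.25619215 -1.15576634  0.23517907]
```

View pics/a4.png

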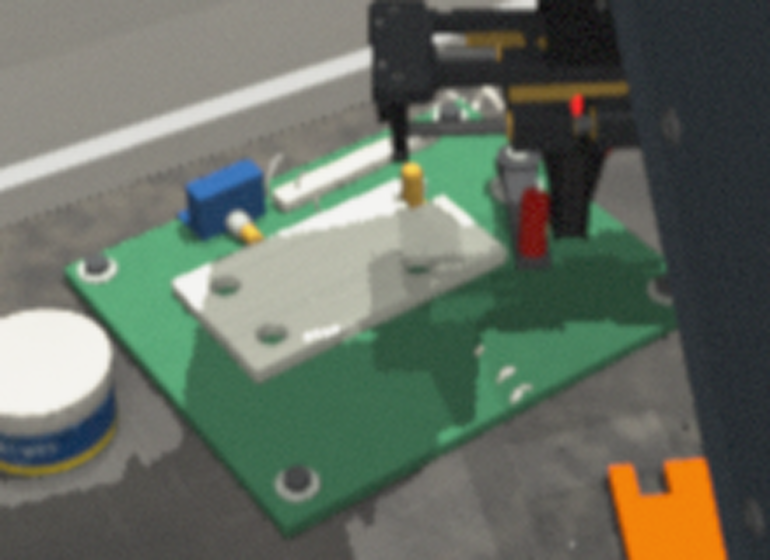

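The red handle at (533,225) has swung with the finger just behind it, and the plate is still on the tip at (245,228). I continue along the arc.

Request:
play_rows(plan=[[[0.042, 0.13, 0, 0, 0, -0.0278, -1], [0.053, 0.126, 0, 0, 0, -0.0278, -1], [0.064, 0.121, 0, 0, 0, -0.0278, -1], [0.074, 0.115, 0, 0, 0, -0.0278, -1], [0.083, 0.108, 0, 0, 0, -0.0278, -1], [0.093, 0.1, 0, 0, 0, -0.0278, -1], [0.101, 0.092, 0, 0, 0, -0.0278, -1], [0.109, 0.083, 0, 0, 0, -0.0278, -1], [0, 0, 0, 0, 0, 0, -1], [0, 0, 0, 0, 0, 0, -1]]])

```text
time_s: 21.85
position: [0.5976, 0.0297, 0.0465]
tcp_rot: [[-0.381, 0.924, 0.0], [0.924, 0.381, -0.0], [-0.0, 0.0, -1.0]]
force: [-0.4, -0.1, 0.1]
opening: 0.006
```

Request:
play_rows(plan=[[[0.058, 0.036, 0, 0, 0, -0.0139, -1], [0.058, 0.036, 0, 0, 0, -0.0139, -1], [0.06, 0.031, 0, 0, 0, -0.0139, -1], [0.03, 0.016, 0, 0, 0, -0.007, -1], [0, 0, 0, 0, 0, 0, -1], [0, 0, 0, 0, 0, 0, -1]]])

```text
time_s: 22.45
position: [0.6076, 0.0358, 0.0464]
tcp_rot: [[-0.234, 0.972, -0.001], [0.972, 0.234, 0.0], [0.0, -0.001, -1.0]]
force: [-1.4, 0.9, 0.0]
opening: 0.004
```

Request:
play_rows(plan=[[[0.05, 0.024, 0, 0, 0, -0.011, -1], [0.05, 0.022, 0, 0, 0, -0.011, -1], [0.04, 0.017, 0, 0, 0, -0.009, -1], [0, 0, 0, 0, 0, 0, -1], [0, 0, 0, 0, 0, 0, -1]]])

```text
time_s: 22.95
position: [0.6151, 0.0389, 0.0465]
tcp_rot: [[-0.139, 0.99, 0.0], [0.99, 0.139, -0.0], [-0.0, 0.0, -1.0]]
force: [0.2, -0.2, -1.2]
opening: 0.007
```

Request:
play_rows(plan=[[[0.03, 0.01, 0, 0, 0, 0, -1], [0.03, 0.01, 0, 0, 0, 0, -1], [0, 0, 0, 0, 0, 0, -1], [0, 0, 0, 0, 0, 0, -1], [0, 0, 0, 0, 0, 0, -1]]])

```text
time_s: 23.45
position: [0.6183, 0.04, 0.0466]
tcp_rot: [[-0.137, 0.991, 0.001], [0.991, 0.137, 0.0], [-0.0, 0.001, -1.0]]
force: [-0.3, -0.2, 0.4]
opening: 0.007
```

Request:
play_rows(plan=[[[0.03, 0.003, 0, 0, 0, 0, -1], [0.03, 0.003, 0, 0, 0, 0, -1], [0, 0, 0, 0, 0, 0, -1], [0, 0, 0, 0, 0, 0, -1], [0, 0, 0, 0, 0, 0, -1]]])

```text
time_s: 23.95
position: [0.6212, 0.0403, 0.0465]
tcp_rot: [[-0.138, 0.991, 0.0], [0.991, 0.138, -0.0], [-0.0, 0.0, -1.0]]
force: [-0.5, 0.1, -0.3]
opening: 0.006
```

Run:
```python
from h import *
s=read_state();print(s["position"],s["force"])
a=capture("scene")[190:350,200:420,::-1]
cv2.imwrite("pics/a5.png",cv2.resize(a,None,fx=3.5,fy=3.5,interpolation=cv2.INTER_CUBIC))
```

```text
[0.62121602 0.0403168  0.04652625] [-0.53055447  0.09338912 -0.2689641 ]
```

View pics/a5.png

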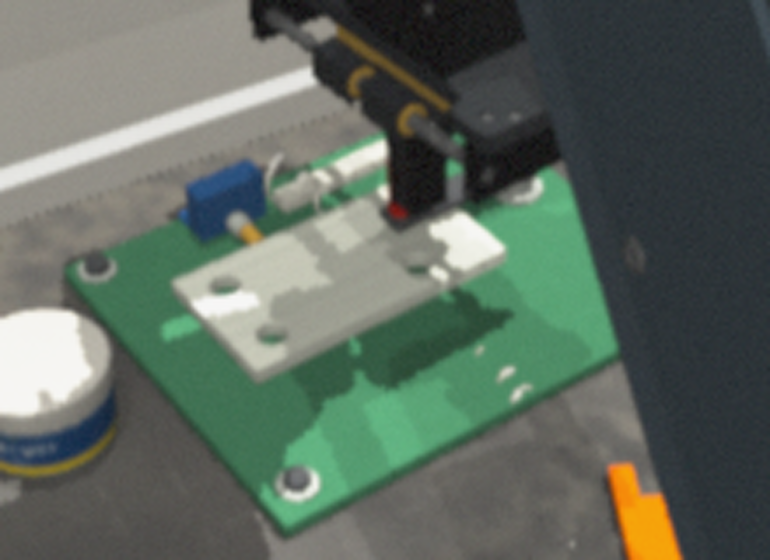

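Request:
play_rows(plan=[[[0.03, 0, 0, 0, 0, 0, -1], [0.03, 0, 0, 0, 0, 0, -1], [0, 0, 0, 0, 0, 0, -1], [0, 0, 0, 0, 0, 0, -1], [0, 0, 0, 0, 0, 0, -1]]])

```text
time_s: 24.5
position: [0.6226, 0.0404, 0.0463]
tcp_rot: [[-0.138, 0.99, -0.003], [0.99, 0.138, 0.0], [0.001, -0.003, -1.0]]
force: [-5.0, 0.0, 3.7]
opening: 0.003
```

Request:
play_rows(plan=[[[0.03, 0, 0, 0, 0, 0, -1], [0.03, 0, 0, 0, 0, 0, -1], [0, 0, 0, 0, 0, 0, -1], [0, 0, 0, 0, 0, 0, -1], [0, 0, 0, 0, 0, 0, -1]]])

```text
time_s: 25.0
position: [0.6227, 0.0405, 0.0463]
tcp_rot: [[-0.138, 0.99, -0.009], [0.99, 0.138, 0.0], [0.002, -0.009, -1.0]]
force: [-11.1, -0.5, 7.6]
opening: 0.01
```

The handle has stalled against its end stop, with 11 N and no further motion. I back off and lift clear.

Request:
play_rows(plan=[[[-0.06, 0, 0, 0, 0, 0, -1], [-0.08, 0, 0, 0, 0, 0, -1], [-0.15, 0, 0, 0, 0, 0, -1], [-0.2, 0, 0.3, 0, 0, 0, -1], [0, 0, 0.8, 0, 0, 0, -1], [-0.2, -0.5, 0.8, 0, 0, 0, -1], [-0.8, -0.5, 0.3, 0, 0, 0, -1], [-0.8, -0.5, 0, 0, 0, 0, -1], [-0.8, -0.5, 0, 0, 0, 0, -1], [-0.5, -0.5, 0, 0, 0, 0, -1], [0, 0, 0, 0, 0, 0, -1], [0, 0, 0, 0, 0, 0, -1]]])

```text
time_s: 26.2
position: [0.4484, -0.0857, 0.157]
tcp_rot: [[-0.135, 0.991, 0.003], [0.991, 0.135, -0.001], [-0.001, 0.003, -1.0]]
force: [0.7, -0.5, -0.4]
opening: 0.007
```

Run:
```python
from h import *
a=capture("top")[170:298,195:440,::-1]
cv2.imwrite("pics/a6.png",cv2.resize(a,None,fx=3.2,fy=3.2,interpolation=cv2.INTER_CUBIC))
```

```text
(no output)
```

View pics/a6.png

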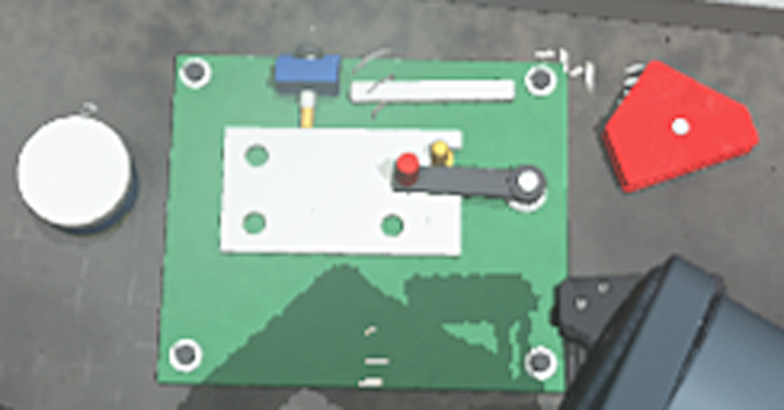

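The hold-down lies over the plate with its handle at (407,165). The plate edge meets the tip at (307,127), the notch is on the peg, and the bystanders are unmoved. I hand in.

Run:
```python
from h import *
g=lambda u,v,z: ray("top",195+u/3.2,170+v/3.2,z)[:2]
d=g(407,162,.066)-g(527,181,.036);print(np.linalg.norm(d),np.radians(185.03)-np.arctan2(d[1],d[0]))
print(hand_in())
```

```text
0.0746471034818417 1.5998224717094578
the job is handed in; nothing more can be done
None
```

The job is done and handed in at about 26 s of the 72 s allowed; the hand-in reported no verdict.

- **Plate:** I turned it about the peg with the shut fingers, following the arc. It met the sprung stop about 0.05 rad short of parallel to the fixture. I then pressed the corner squarely at 10.2 to 11.0 N for over a second with almost no drag. That is slightly under the 11 N asked and loads the stop with an estimated 13 to 16 N. I eased off over about 3 s.
- **Hold-down:** I swung it with the same fingers until the handle stalled against its end stop at about 11 N.

**Last checks:**
- The final top view puts the hold-down at 1.60 rad. The handle measures 74.6 mm from the pivot, against 75 mm given.
- The plate's edge is seen against the stop tip, and its notch is on the peg.
- The tin, soapstone, magnet square and orange plate look unmoved.
- None of these checks failed or disagreed. I could not measure the load left on the stop after letting go; contact there is judged from the picture alone.

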